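# Pry the retaining ring off the bending rolls' front spindle

## Task

Take the hooked pick out of its rest, hook the back of the sprung retaining ring on the bending rolls' front spindle and pry the ring out of its groove until it is clear of the spindle. Use only the pick on the ring, feel your way and press gently, so that nothing is scratched or bent and the ring stays lying on the machine instead of flying off. Then lay the pick back in its rest as you found it, and leave the other things on the bench alone.

Things in the scene. Friction and masses are not known exactly. Their poses are not given: they have to be found in the camera images.
- rolls: Hand-operated three-roll bender, green base plate 225 x 190 x 12 mm fixed to the bench. Origin: on the axis of the front spindle, at the bench. z up; the back rolls, hexagon nut and crank (knob top 115 mm above the bench) lie to its +x, the feed-screw knob to its -x (top 36 mm above the bench). Front roller: bare steel, 72 mm dia., top 50 mm above the bench.
- spindle (a point): On the front spindle's axis, 52 mm above the bench, at the top of the brass washer (46 mm dia.) on which the ring lies. The groove there is 24 mm dia. and 4 mm high; above it the spindle's end is 28 mm dia. with its top at 64 mm.
- ring: Dark steel side-mounted retaining ring, 47 mm outside dia., 3 mm thick, flat on the washer. Origin on its axis at its underside, z up; its mouth opens to its +x. Two sprung arms grip the groove: pulled by its back along its own -x with about 7 to 11 N they spread, the ring snaps free after some 10 mm and is clear of the spindle at 22 mm. It can turn in its groove.
- ring_slot (a point): Middle of the slot at the ring's closed back, at the ring's top face, 15.7 mm from the ring's axis along its -x. The slot lies between the 28 mm spindle end and the back (a bar whose straight inner edge is 17.4 mm from the axis, outer radius 23.5 mm), is 3.4 mm wide along x, some 16 mm long along y and open from above down to the washer, 3 mm deep.
- rest: Wooden tool rest, base 125 x 75 x 10 mm, fixed. Origin: centre of its underside. Two uprights 10 mm thick at x = -44 and +44 mm, 62 mm high, each with a notch that runs along x: 20 mm wide at its floor (40 mm above the bench), flaring to 36 mm at the top.
- rest_seat (a point): 49 mm above the rest's origin: where the middle of the pick's handle lies when the pick is in its rest, its hook towards the rest's +x (it may start up to 6 mm off along x).
- pick: Hooked pick, 65 g: a pin vise that clamps a bent steel shank, lying level in the rest, hook hanging down. Origin: centre of the wooden handle, 16 mm wide (y), 18 mm high (z), from x = -55 to +49 mm. The 5 mm shank runs on along +x and is bent down along -z at x = 104 to 132 mm: how far it stands out of the collet differs each time. The hook's round end is 2.6 mm dia. over its last 12 mm and ends at z = -27 mm.
- collet (a point): Front end of the pick's steel collet, on the handle's axis, 66 mm ahead of the handle's centre.
- spare_roller: Bystander: loose grooved steel roller, 72 mm dia., 26 mm high. Origin: centre of its underside.
- grease: Bystander: small amber jar with a steel lid, 56 mm dia., 45 mm high. Origin: centre of its base.
- hammer: Bystander: hammer lying down, 260 mm long. Origin: under the middle of its length.
Mind the look-alikes: they are no part of the job. Leave any red look-alike of the pick alone. Of the things that look like the rest, take the one that is farthest to the robot's right at the start.

How it is judged:
On the way, in this order (a step that is already met when the one before it is completed fails the run):
1. the pick is lifted out of its rest (z of pick in the frame of rest above 0.075 m), for 0.2 s.
2. the ring is pried out of its groove and lies clear of the spindle (horizontal distance between ring and spindle above 0.02 m), for 0.3 s.
At the end, for the whole second after the job is handed in: The ring lies still on the machine, its axis 20 to 100 mm from the spindle's and above the base plate; the pick lies still in its rest, handle centre within 20 mm of the seat, upright within 0.15 rad and its hook end towards the rest's +x (collet over 40 mm ahead of the rest's middle) (horizontal distance between ring and spindle between 0.02 and 0.1 m and height (world z) of ring above 0.006 m and distance between pick and rest_seat below 0.02 m and angle between pick's own z axis and vertical below 0.15 rad and linear speed of each of ring, pick below 0.02 m/s and x of collet in the frame of rest above 0.04 m); the robot touches nothing.
It fails at once if the pick presses on the machine with over 10 N (scratches it) (contact force between pick and rolls above 10 N).
It fails at once if the pick loads the ring with over 20 N (bends it) (contact force between pick and ring above 20 N).
It fails at once if the fingers or the arm touch the ring (contact force between any of the fingers, the arm and ring above 1 N).
It fails at once if the ring flies off the machine (horizontal distance between ring and spindle above 0.1 m or height (world z) of ring below 0.006 m).
It fails at once if a bystander is moved by over 20 mm (distance of any of spare_roller, grease, hammer from where it was at the start of the episode above 0.02 m).
It also fails if it takes over 51 s, if anything falls off the work surface, if the arm or the gripper's body presses on something with over 40 N, if the wrist force passes 120 N, or if a joint passes its speed limit or range.

## Robot

A 7-joint arm with a two-finger parallel gripper is mounted at the origin on the work surface. World frame = base frame: x ahead of the robot, y to its left, z up, the work surface at z = 0. Lengths are in m, angles in rad, forces in N, time in s.
With the tool pointing down it reaches from about 0.4 to 0.85 m from the base axis. Payload 6.9 kg.
Tool frame: the origin (TCP) lies on the centre line of the jaws, within the pads' length; the fingertips stand r.tip_extent ahead of it and the grasp point (between the pads) lies 5 mm behind it (r.tip_extent is the distance from the TCP to the fingertips, in m); z points along the fingers, y is the line along which they close (so a half turn about z gives the same grasp; the last joint's range is limited). The gripper opens to 85 mm and grips with 20 to 120 N. Pads are 22 mm wide; open, the fingers measure 114 mm over their backs; the gripper's body (76 mm by 85 mm) begins 54 mm behind the grasp point. The pads swing forward as they close: fully open they stand 13 mm farther back than shut.
Start: joints at [-1.05, 0.507, -0.238, 1.5, 0.126, 1.149, -0.155], TCP at [0.252, 0.572, 0.245] pointing down, gripper open.
Joint ranges: [-3.08, 3.08], [-0.24, 2.05], [-1.43, 1.35], [0, 2.5], [-1.52, 4.66], [0.17, 1.96], [-2.89, 2.89]. Speed limits (rad/s): [2.39, 2.39, 3.14, 3.14, 3.14, 3.14, 3.14].

## Interface

Orientations are given as a rotation vector (axis times angle).
In Python, from station import r, snapshot, boxes_of gives the robot as it stands.
- The arm moves only by the shell command python3 -m pendant 'ROWS' [OPENING] [FORCE]. ROWS is JSON, one flat list of numbers, 4 for each row, row after row: the shift along the tool's x, y, z in units of 25 mm (1.0 is 25 mm), then the turn about the tool's z in units of 5 degrees (1.0 is 5 degrees). A call has 1 to 20 rows; each row shifts and turns the commanded pose from where the row before left it, along the tool's axes as they then stand; what a row does not reach is not made up. A row lasts 1/12 s, in which the tool goes at most 41.7 mm and 7.16 degrees, less where a joint would pass 70% of its speed; a pose out of reach is approached as far as the arm can. A call with a number of a shift or a turn outside -1 to 1 is refused whole. A call with a gripper value outside its range is refused whole. OPENING is the closure, from 0 (fully open) to 1 (shut), set as the call begins (- or left out, the last holds). The fingers move at their own pace and stop on an object; FORCE is the grip in N (left out, the last holds). Time passes only in rows, so rows that do not move let the fingers close. It gives the time, the measured TCP pose, the force, the opening and the grip force at its end, in the units of the state.
- r.read_state(): the state, without advancing time (a new reading comes with each control period).
- snapshot(name): name is "side" or "top"; returns a dict with "img" (400x640x3 uint8, red, green, blue), "fov_y" (degrees; the focal length in pixels is half the picture's height over the tangent of half this angle, whatever the lens; pixels are square), "cx", "cy" (the principal point, pixels), "R" (3x3) and "t" (3): a world point X has camera coordinates R X + t. Camera axes: x right, y down, z forward; pixel columns grow to the right and rows downward; lengths in m; the calibration is good to about 2 mm. A picture is of the moment at which its call begins. There is no depth.
- r.finish_job(): hands the job in; it is judged then, once.
Trained networks look in the newest picture that a camera, given by its name, has taken for a name from the list of things; names that differ only in an ending like _2 or _b are one class to them, and where a whole thing is asked for, a point or a joint stands for the part that bears it (a point fixed in the world has none). Each returns a list of dicts, best first, with "p" (0 to 1); they miss things now and then, are a little off and sometimes report something else, mostly with a low value. They report only what shows in the picture. A call takes as long as a camera call. They do not tell look-alikes from the thing itself.
- boxes_of(camera, label): "at" ([column, row] in pixels, amid what is visible of it).
The state is a dict: "t": time; "q": joint angles; "joint_velocities": joint speeds; "effort": joint torques, N m; "tool_pos": TCP position; "tcp_rot": TCP orientation; "ft_force": force on the tool from outside, world axes, zero at the start; "torque": the same for the moment, N m; "width": finger opening in m; "gripper_force": force on a finger pad.
Only numpy, scipy, OpenCV 4.12 (cv2) and the standard library are available. Lean on these libraries where they do the work, as an engineer would, in place of code of your own. Each camera call takes 0.05 s, during which the arm holds its last target. There are 200 camera calls.

## Working session

There is one attempt and no reset: what is moved stays moved. The work goes in short steps, Python scripts to look and compute and a shell command to move; the robot and the scene stay as the last step left them, time stands still between calls to the robot, and variables do not carry over. Pictures are saved under pics/ and viewed, at most 10 in all, crops included, and the job is handed in when it is done.

```bash
mkdir -p pics; ls; cat > h.py <<'E'
import numpy as np,cv2
from station import r,snapshot,boxes_of
from scipy.spatial.transform import Rotation as Ro
def cam(s):
    f=s["img"].shape[0]/2/np.tan(np.radians(s["fov_y"])/2)
    return f,np.array(s["R"]),np.array(s["t"])
def px(s,X):
    f,R,t=cam(s);c=R@np.array(X)+t
    return np.array([f*c[0]/c[2]+s["cx"],f*c[1]/c[2]+s["cy"]])
def ray(s,p):
    f,R,t=cam(s);d=R.T@np.array([(p[0]-s["cx"])/f,(p[1]-s["cy"])/f,1.]);return -R.T@t,d
def atz(s,p,z):
    o,d=ray(s,p);return o+d*(z-o[2])/d[2]
def save(n,img,k=1):
    cv2.imwrite("pics/"+n,cv2.resize(img[:,:,::-1],None,fx=k,fy=k,interpolation=cv2.INTER_CUBIC))
E
python3 - <<'E'
from h import *
np.set_printoptions(precision=3,suppress=True)
print(r.tip_extent, r.read_state())
for n in("side","top"):
    s=snapshot(n);save(n+"0.png",s["img"]);print(n,s["fov_y"],s["cx"],s["cy"],ray(s,(s["cx"],s["cy"])))
    for l in["rolls","ring","rest","pick","collet","ring_slot","spindle","spare_roller","grease","hammer"]:
        for b in boxes_of(n,l)[:4]:
            print(l,np.round(b["at"],1),round(b["p"],2),atz(s,b["at"],.05))
E
```

```text
pics
0.014 {'t': 0.0, 'q': array([-1.05 ,  0.508, -0.238,  1.501,  0.126,  1.149, -0.155]), 'joint_velocities': array([ 0.001, -0.001,  0.002,  0.002, -0.001, -0.001,  0.002]), 'effort': array([  0.001, -62.062,  -2.186, -24.965,   0.013,   0.012,   0.   ]), 'tool_pos': array([0.252, 0.572, 0.244]), 'tcp_rot': array([-0.647, -3.074,  0.003]), 'ft_force': array([0.763, 0.71 , 0.025]), 'torque': array([-0.018,  0.009, -0.02 ]), 'gripper_force': 0.0, 'width': 0.08566101796484721}
side 57.8427000334272 323.46125557082655 203.40188257102952 (array([-0.223, -0.615,  0.633]), array([ 0.647,  0.587, -0.487]))
rolls [418.4 234.7] 0.59 [ 0.593 -0.239  0.05 ]
ring [413.3 226.6] 0.63 [ 0.621 -0.206  0.05 ]
rest [232.5 229.2] 0.68 [0.26  0.186 0.05 ]
rest [313.7 203.9] 0.59 [0.528 0.11  0.05 ]
pick [290.8 186.3] 0.62 [0.569 0.262 0.05 ]
pick [360.8 191.8] 0.6 [0.7   0.045 0.05 ]
pick [320.4 196. ] 0.45 [0.584 0.131 0.05 ]
collet [360.5 191.9] 0.44 [0.698 0.045 0.05 ]
ring_slot [415.3 229.8] 0.57 [ 0.61 -0.22  0.05]
spindle [417.  234.2] 0.8 [ 0.593 -0.235  0.05 ]
spare_roller [308.  238.6] 0.92 [
[... 335 characters left out ...]
t [153.3 175.1] 0.92 [0.622 0.56  0.05 ]
rest [255.  290.9] 0.89 [0.283 0.235 0.05 ]
pick [311.7 134. ] 0.72 [0.766 0.082 0.05 ]
pick [283.8 182.5] 0.61 [0.611 0.162 0.05 ]
pick [234.  177.3] 0.57 [0.623 0.315 0.05 ]
collet [285.3 186.9] 0.8 [0.598 0.157 0.05 ]
collet [234.2 177.5] 0.52 [0.622 0.314 0.05 ]
collet [306.8 135.6] 0.52 [0.76  0.097 0.05 ]
ring_slot [404.5 186.7] 0.44 [ 0.609 -0.206  0.05 ]
spindle [400.3 176.7] 0.83 [ 0.64  -0.193  0.05 ]
spare_roller [331.1 252.8] 0.68 [0.402 0.013 0.05 ]
spare_roller [403.1 176.5] 0.48 [ 0.641 -0.201  0.05 ]
grease [223.1 240.1] 0.74 [0.431 0.337 0.05 ]
grease [283. 186.] 0.58 [0.6   0.164 0.05 ]
hammer [476.9 160.8] 0.6 [ 0.697 -0.428  0.05 ]
```

View pics/top0.png

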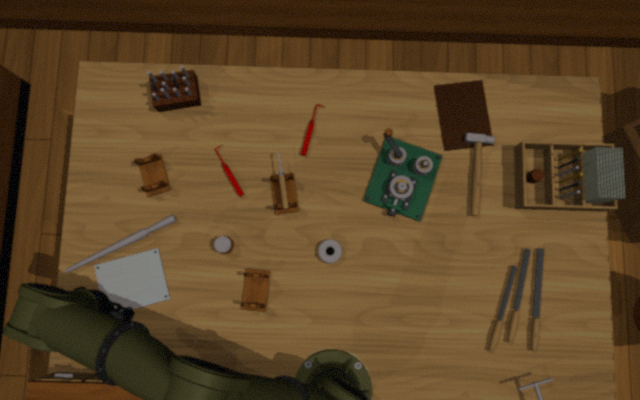

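View pics/side0.png

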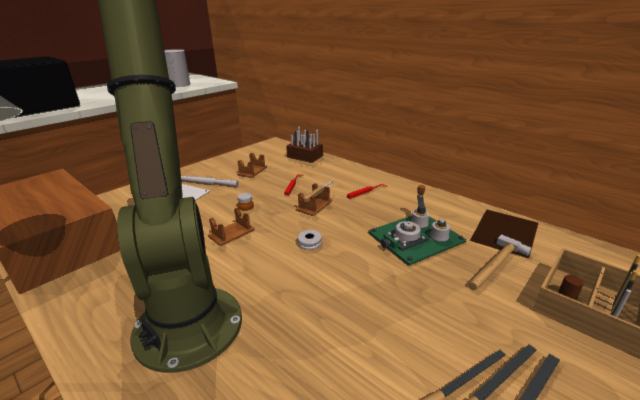

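Rest candidates in the top picture are (287,190), (153,175) and (255,291). The rightmost is (287,190), and it holds the wooden pick. The pick look-alikes are red, at (311,130) and (230,172). The rolls are at (402,180), with the front spindle about (401,186).

```bash
python3 - <<'E'
from h import *
s=snapshot("top");i=s["img"];a=i[140:225,250:310];b=i[120:225,355:450]
k=lambda x,f:cv2.resize(x,None,fx=f,fy=f,interpolation=cv2.INTER_CUBIC)
a=k(a,5.6);b=k(b,4.5);H=max(a.shape[0],b.shape[0])
p=lambda x:np.vstack([x,np.zeros((H-x.shape[0],x.shape[1],3),np.uint8)])
c=np.hstack([p(a),p(b)]);c=np.clip(c.astype(float)*1.5,0,255).astype(np.uint8);print(c.shape,a.shape);save("c1.png",c)
s=snapshot("side");i=s["img"];a=k(i[170:225,280:350],5);b=k(i[180:265,360:475],3.8);H=max(a.shape[0],b.shape[0])
c=np.hstack([p(a),p(b)]);c=np.clip(c.astype(float)*1.3,0,255).astype(np.uint8);print(c.shape,a.shape);save("c2.png",c)
E
```

```text
(476, 764, 3) (476, 336, 3)
(323, 787, 3) (275, 350, 3)
```

View pics/c1.png

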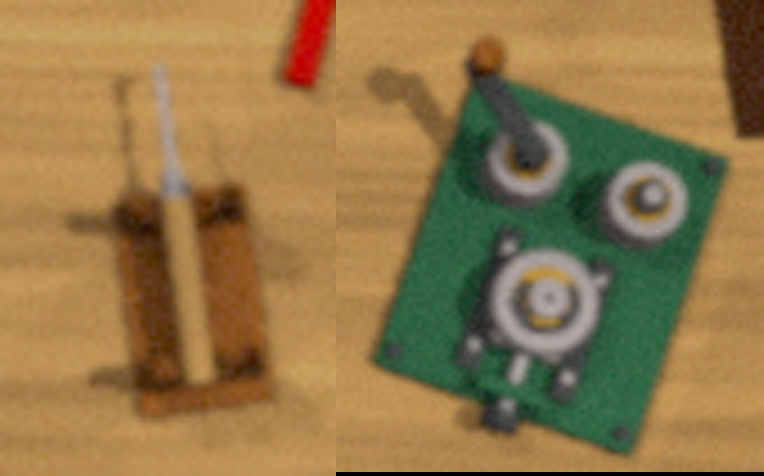

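View pics/c2.png

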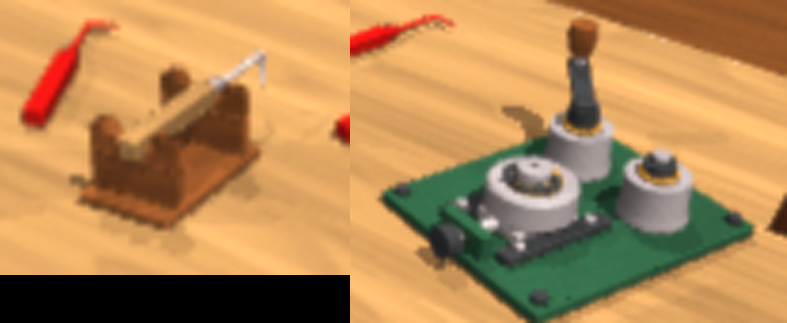

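```bash
cat >> h.py <<'E'
def avg(n,k=8):
    s=snapshot(n);a=s["img"].astype(float)
    for _ in range(k-1): a+=snapshot(n)["img"]
    s["img"]=a/k;return s
def rect(s,c,z,half,mm,yaw=0):
    # world-plane picture: up = +x, left = +y (about centre c), mm per pixel
    n=int(2*half/mm)+1;v=(np.arange(n)-n//2)*mm/1000
    Y,X=np.meshgrid(-v,-v);P=np.stack([X*np.cos(yaw)-Y*np.sin(yaw)+c[0],X*np.sin(yaw)+Y*np.cos(yaw)+c[1],np.full_like(X,z)])
    f,R,t=cam(s);q=np.einsum('ij,jab->iab',R,P)+t[:,None,None]
    u=(f*q[0]/q[2]+s["cx"]).astype(np.float32);w=(f*q[1]/q[2]+s["cy"]).astype(np.float32)
    return np.clip(cv2.remap(s["img"].astype(np.float32),u,w,cv2.INTER_CUBIC),0,255)
E
python3 - <<'E'
from h import *
import pickle
S={n:avg(n,10) for n in("top","side")};pickle.dump(S,open("S0.pkl","wb"))
s=S["top"]
c=atz(s,(355+(548-336)/4.5,120+297/4.5),.064);print(c)
a=rect(s,c,.055,50,.25);b=rect(S["side"],c,.055,50,.25)
im=np.clip(np.hstack([a,b])*1.5,0,255).astype(np.uint8)
for k in(0,401):
    cv2.drawMarker(im,(200+k,200),(255,0,0),0,12)
save("c3.png",im[:, :], .99)
E
```

```text
[ 0.60886643 -0.19619133  0.064     ]
```

View pics/c3.png

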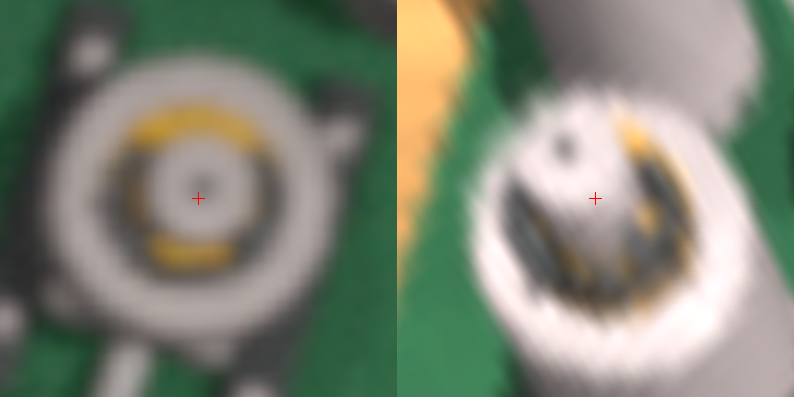

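```bash
python3 - <<'E'
from h import *
import pickle
S=pickle.load(open("S0.pkl","rb"));s=S["top"]
for n,p,z in(("rear",(286.2,207.9),.058),("woodfront",(281.4,174.8),.058),("tip",(278.2,152.1),.0515),("rest",(287.2,189.6),.03)):print(n,atz(s,p,z))
c=np.array([.61,.158,0])
a=rect(s,c,.055,98,.5);b=rect(S["side"],c,.049,98,.5)
im=np.clip(np.hstack([a,b])*1.4,0,255).astype(np.uint8)
save("c4.png",im)
# roller circle fit on top image plane z=.05, radius 36: bright inside, dark outside
g=rect(s,[.609,-.196],.05,50,.25).mean(2)
best=max(((np.mean([g[int(200+y+138*np.cos(t)),int(200+x+138*np.sin(t))]-g[int(200+y+152*np.cos(t)),int(200+x+152*np.sin(t))] for t in np.linspace(0,6.28,90)])),x,y) for x in range(-24,25,1) for y in range(-24,25,1))
print(best,.609-best[2]*.00025,-.196-best[1]*.00025)
E
```

```text
rear [0.53242957 0.15156912 0.058     ]
woodfront [0.63332084 0.17002173 0.058     ]
tip [0.70519477 0.18315019 0.0515    ]
rest [0.59302241 0.15248885 0.03      ]
(np.float32(28.561247), 0, -5) 0.61025 -0.196
```

View pics/c4.png

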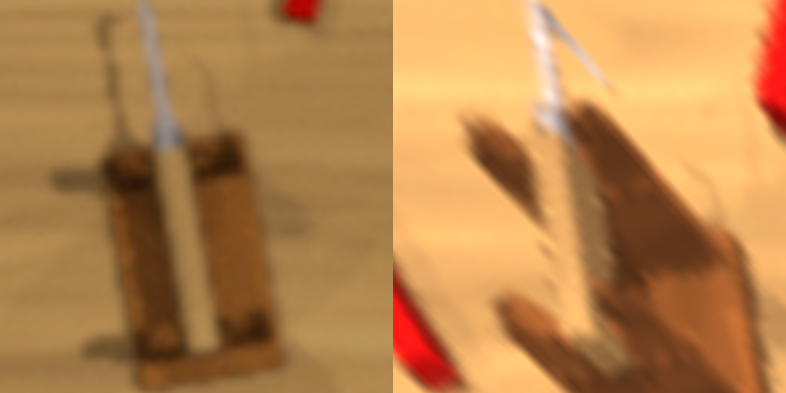

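The left half shows the handle with its rear at (203,351), wood front at (172,148) and shank bend at (145,4). That puts the handle centre near (0.587, 0.163) with yaw about 9°. I'm confirmed on this one as the wooden pick, and the other two are red.

```bash
python3 -m pendant '[0,0,0,-1, 0,0,0,-1, 0,0,0,-1, 0,0,0,-1, 0,0,0,-1, 0,0,0,-1, 0,0,0,-0.6]' 0.5 100
python3 -m pendant '[-0.55,-0.9,0,0,-0.55,-0.9,0,0,-0.55,-0.9,0,0,-0.55,-0.9,0,0,-0.55,-0.9,0,0,-0.55,-0.9,0,0,-0.55,-0.9,0,0,-0.55,-0.9,0,0,-0.55,-0.9,0,0,-0.55,-0.9,0,0,-0.55,-0.9,0,0,-0.55,-0.9,0,0,-0.55,-0.9,0,0,-0.55,-0.9,0,0,-0.55,-0.9,0,0,-0.55,-0.9,0,0,-0.55,-0.9,0,0,-0.55,-0.9,0,0]'
cat >> h.py <<'E'
def togo(x,y,z,yaw):
    # remaining shift in tool units once turned so the jaw line is at yaw+90 deg
    s=r.read_state();M=Ro.from_rotvec(s["tcp_rot"]).as_matrix()
    cur=np.degrees(np.arctan2(M[1,1],M[0,1]))-90;a=np.radians(yaw+90)
    T=np.array([[-np.sin(a),np.cos(a),0],[np.cos(a),np.sin(a),0],[0,0,-1]])
    print("t",s["t"],"pos",np.round(s["tool_pos"],4),"yaw",round(cur,2),"F",np.round(s["ft_force"],2),"w",round(s["width"],4),"g",s["gripper_force"],"tilt z",np.round(M[:,2],3))
    print("togo units",np.round(T@(np.array([x,y,z])-s["tool_pos"])/.025,3),"turn",round((cur-yaw)/5,3))
E
python3 -c "
from h import *
togo(.599,.165,.044,9.2)"
```

```text
t: 2.78
tool_pos: [0.252, 0.5719, 0.2452]
tcp_rot: [0.26, -3.131, 0.0]
ft_force: [-1.3, 0.2, -0.3]
width: 0.0429
gripper_force: 0.0
t: 4.28
tool_pos: [0.562, 0.2108, 0.2454]
tcp_rot: [-0.253, 3.131, -0.0]
ft_force: [-0.7, 0.9, -0.3]
width: 0.0427
gripper_force: 0.0
t 4.2833 pos [0.562  0.2108 0.2454] yaw 9.23 F [-0.74  0.89 -0.33] w 0.0427 g 0.0 tilt z [ 0.  0. -1.]
togo units [-1.17  -2.046  8.055] turn 0.006
```

```bash
python3 -m pendant '[-0.4,-0.7,0.5,0,-0.4,-0.7,0.8,0,-0.37,-0.65,1,0,0,0,1,0,0,0,1,0,0,0,1,0,0,0,1,0,0,0,0,0,0,0,0,0]'
python3 -c "
from h import *
togo(.599,.165,.044,9.2)
s=avg('side',3);i=s['img'][150:240,260:370];save('c5.png',np.clip(i*1.3,0,255).astype(np.uint8),5)"
```

```text
t: 5.03
tool_pos: [0.5976, 0.1659, 0.087]
tcp_rot: [0.253, -3.129, 0.001]
ft_force: [0.7, -0.1, -0.3]
width: 0.0427
gripper_force: 0.0
t 5.0333 pos [0.5976 0.1659 0.087 ] yaw 9.24 F [ 0.67 -0.15 -0.33] w 0.0427 g 0.0 tilt z [-0.003 -0.001 -1.   ]
togo units [-0.049 -0.042  1.721] turn 0.008
```

View pics/c5.png

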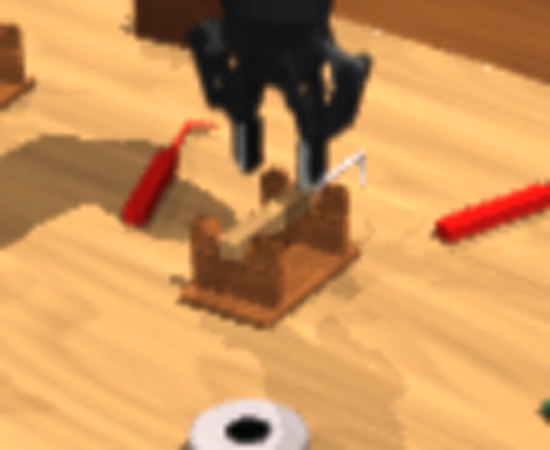

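The fingers, at (245,150) and (313,170), straddle the handle, so I can descend and grip.

```bash
python3 -m pendant '[-0.03,-0.04,0.6,0,0,0,0.6,0,0,0,0.5,0,0,0,0,0,0,0,0,0]'
python3 -m pendant '[0,0,0,0,0,0,0,0,0,0,0,0,0,0,0,0,0,0,0,0,0,0,0,0]' 1 100
python3 -c "
from h import *
togo(.599,.165,.044,9.2)"
```

```text
t: 5.6
tool_pos: [0.5992, 0.1653, 0.0456]
tcp_rot: [0.253, -3.131, 0.0]
ft_force: [-0.3, -0.5, 0.7]
width: 0.0425
gripper_force: 0.0
t: 6.1
tool_pos: [0.5999, 0.1655, 0.0467]
tcp_rot: [-0.253, 3.129, 0.001]
ft_force: [-1.1, 0.1, 6.4]
width: 0.0142
gripper_force: 98.1
t 6.1 pos [0.5999 0.1655 0.0467] yaw 9.23 F [-1.12  0.13  6.41] w 0.0142 g 98.0901038646698 tilt z [ 0.002  0.001 -1.   ]
togo units [ 0.038 -0.014  0.107] turn 0.007
```

```bash
python3 -m pendant '[0,0,-0.2,0,0,0,-0.4,0,0,0,-0.6,0,0,0,-0.6,0,0,0,-0.6,0,0,0,-0.6,0,0,0,0,0,0,0,0,0,0,0,0,0]'
python3 -c "
from h import *
togo(.599,.165,.044,9.2)
s=avg('side',4);i=s['img'][140:240,260:370];t=avg('top',4)['img'][130:220,240:330]
k=lambda x,f:cv2.resize(np.clip(x*1.3,0,255).astype(np.uint8),None,fx=f,fy=f,interpolation=2)
a=k(i,4);b=k(t,400/90.001);save('c6.png',np.hstack([a,b[:400] if b.shape[0]>=400 else np.vstack([b,b[:400-b.shape[0]]])]),.94)"
```

```text
t: 6.85
tool_pos: [0.5989, 0.1649, 0.12]
tcp_rot: [0.253, -3.131, 0.0]
ft_force: [0.2, 0.2, -1.0]
width: 0.014
gripper_force: 97.5
t 6.85 pos [0.5989 0.1649 0.12  ] yaw 9.23 F [ 0.17  0.16 -1.  ] w 0.014 g 97.46716260910034 tilt z [-0. -0. -1.]
togo units [-6.00e-03  2.00e-03  3.04e+00] turn 0.005
```

View pics/c6.png

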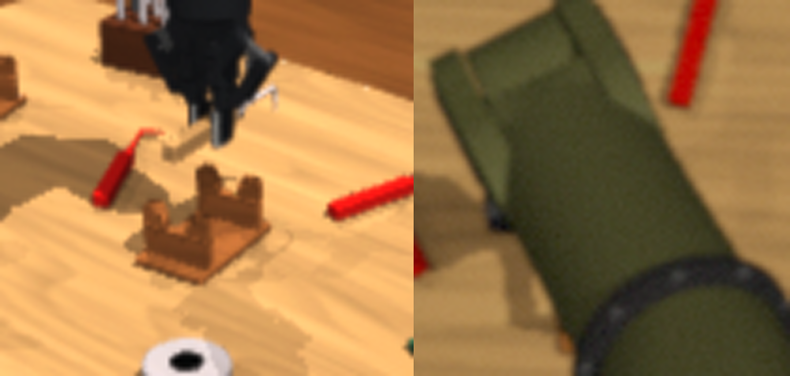

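```bash
python3 - <<'E'
from h import *
import pickle
S=pickle.load(open("S0.pkl","rb"))
np.set_printoptions(precision=4,suppress=True)
s=S["side"]
print("c5 bend",atz(s,(332.4,181.2),.0515),"tip",atz(s,(332.6,187),.022))
print("c6 bend",atz(s,(332.3,163.9),.125),"tip",atz(s,(333.1,168.5),.0955))
# expected tip pixels for hook 104.6 mm ahead of TCP at 9.3deg
d=np.array([np.cos(.162),np.sin(.162)])
for L in(.098,.102,.106):
    p=np.array([.5989,.1649])+L*d
    print(L,px(s,[*p,.125]),px(s,[*p,.0955]))
# spindle centre by roller circle / spindle end top disc
for n in("top","side"):
    for R,z,nm in((36,.05,"roller"),(23.3,.053,"washer")):
        g=rect(S[n],[.61,-.196],z,50,.25).mean(2);th=np.linspace(0,2*np.pi,120)
        if n=="side": th=np.linspace(0,2*np.pi,120)
        def sc(x,y):
            f=lambda q:g[(200+y+q*4*np.cos(th)).astype(int),(200+x+q*4*np.sin(th)).astype(int)]
            return np.median(f(R-2)-f(R+2))*(1 if R==36 else -1)
        b=max((sc(x,y),x,y) for x in range(-28,29) for y in range(-28,29))
        print(n,nm,b[0],.61-b[2]*.00025,-.196-b[1]*.00025)
E
```

```text
c5 bend [0.6973 0.1742 0.0515] tip [0.7062 0.1808 0.022 ]
c6 bend [0.6892 0.1681 0.125 ] tip [0.7113 0.1831 0.0955]
0.098 [330.8053 162.483 ] [330.7973 169.9764]
0.102 [331.3843 162.1176] [331.37   169.5983]
0.106 [331.9607 161.7537] [331.9403 169.2219]
top roller 34.256866 0.6104999999999999 -0.19525
top washer 29.670937 0.60925 -0.195
side roller 41.321873 0.6065 -0.196
side washer 53.013233 0.60425 -0.19675
```

```bash
python3 -m pendant '[0,0,0,0.95,0,0,0,0.9,0.32,-0.96,0,0,0.32,-0.96,0,0,0.32,-0.96,0,0,0.32,-0.96,0,0,0.32,-0.96,0,0,0.32,-0.96,0,0,0.32,-0.96,0,0,0.32,-0.96,0,0,0.32,-0.96,0,0,0.32,-0.96,0,0,0.32,-0.96,0,0,0.32,-0.96,0,0,0.32,-0.96,0,0,0.32,-0.96,0,0,0.32,-0.96,0,0,0,0,0,0]'
python3 -m pendant '[0,0,0,0,0,0,0,0,0,0,0,0]'
python3 - <<'E'
from h import *
togo(.479,-.1955,.0845,0)
import pickle
S={n:avg(n,4) for n in("top","side")};pickle.dump(S,open("S1.pkl","wb"))
k=lambda x,f:cv2.resize(np.clip(x*1.4,0,255).astype(np.uint8),None,fx=f,fy=f,interpolation=2)
a=k(S["side"]["img"][150:270,355:465],3.6);b=k(S["top"]["img"][130:250,345:455],3.6);save("c7.png",np.hstack([a,b]))
E
```

```text
t: 8.75
tool_pos: [0.4767, -0.2006, 0.1201]
tcp_rot: [-0.011, -3.14, 0.005]
ft_force: [-0.2, -0.2, -0.6]
width: 0.0142
gripper_force: 97.7
t: 9.0
tool_pos: [0.4796, -0.1935, 0.1203]
tcp_rot: [-0.002, 3.141, 0.001]
ft_force: [0.9, -0.2, -1.3]
width: 0.0145
gripper_force: 97.7
t 9.0 pos [ 0.4796 -0.1935  0.1203] yaw 0.08 F [ 0.91 -0.18 -1.32] w 0.0145 g 97.73964285850525 tilt z [ 0.     0.001 -1.   ]
togo units [ 0.025 -0.081  1.434] turn 0.017
```

View pics/c7.png

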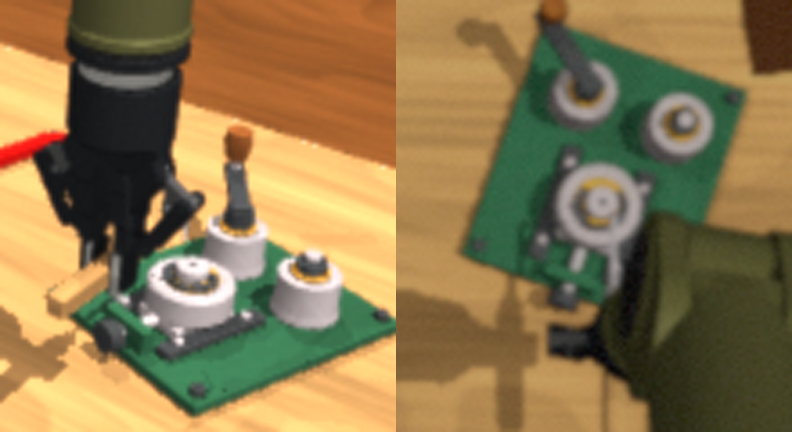

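The picture shows the pick held level with its hook in front of the roller. In the top view the spindle is at (600,203) and the shank end is near (612,240). I'll locate the hook by image difference.

```bash
python3 - <<'E'
from h import *
import pickle
A=pickle.load(open("S0.pkl","rb"));B=pickle.load(open("S1.pkl","rb"))
s=B["top"];d=np.abs(A["top"]["img"]-s["img"]).mean(2)
# window rows 180..215, cols 395..416
np.set_printoptions(linewidth=200)
print("cols",list(range(396,416)))
for y in range(184,212): print(y,d[y,396:416].astype(int))
for x in (.578,.582,.586,.59,.594): print(x,px(s,[x,-.1935,.1225]),px(s,[x,-.1935,.0955]))
s=B["side"];d=np.abs(A["side"]["img"]-s["img"]).mean(2)
print("side cols",list(range(384,412)))
for y in range(205,236): print(y,d[y,384:412].astype(int))
print(px(s,[.584,-.1935,.125]),px(s,[.584,-.1935,.0955]))
E
```

```text
cols [396, 397, 398, 399, 400, 401, 402, 403, 404, 405, 406, 407, 408, 409, 410, 411, 412, 413, 414, 415]
184 [ 8  8  9 12 12 12 12 12 13 10  7  6  8  9 13 11  9  6  3  2]
185 [ 6 10 11 13 12 10 10 11 13 11  8  5  6  8  9 10 11  7  4  5]
186 [ 5 10 11 12 14 12 10 11 12 12 11  5  5  6  8  8  8  6  4  5]
187 [ 5  8 10 12 12 10 12 10 10 11  9  6  4  6  8  7  7  3  2  3]
188 [2 3 8 7 9 8 8 8 6 4 6 3 4 7 8 7 4 4 4 3]
189 [ 4  6  5  7  7  7  7  4  4 12 14  8  6  6  7  8  6  2  3 11]
190 [ 5  4  4  5  6  5  3  5 16 36 29 10  6  7  6  6  6  4  9 15]
191 [ 4  4  4  4  6  4  6  9 26 46 35 11  6  5  8  7  4  4 12 19]
192 [ 6  2  3  4  5  4  5 10 28 41 26 12  7  7  6  5  3  8 17 22]
193 [ 6  6  5  5  5  5  6 10 17 22 16  9  7  7  6  4  3 12 22 20]
194 [ 7  7  6  6  5  7  7  8  7 10 10  7  7  7  5  3  8 21 22 20]
195 [ 6  6  7  6  7  6  6  6  3  3  7  6  7  5  6  3 15 28 25 22]
196 [ 6  5  6  7  5  7  8  6  5  5  9  7  5  4  3 12 26 27 27 19]
197 [ 5  5  6  6  7  7  6  7 10 15 16  8  4  3  5 15 26 30 26 19]
198 [ 5  3  7  6  5  5  5 10 20 35 33 14  5  3  5 25 28 28 31 18]
199 [ 8  5  5  4  4  6  
[... 3887 characters left out ...]
0  9  8  9 11]
229 [25 18 20 17 38 47 43 31 10  5  5  6 10 13 15 15 15 13  9  5  6  7  8  8  7  7  7  7]
230 [17 14 20 16 30 37 23  4  2  4  4  5  8 11 13 15 15 15 15 10  9  7  6  7  6  7  7  6]
231 [ 5 13 21 20 12  8  3  3  4  4  4  5  7  8 10 12 14 15 15 15 15 13 12 11 10 10 10 10]
232 [ 2  5 12 23 15 11 10  5  4  4  4  6  7  8  8  9 12 14 14 14 15 15 15 15 15 15 15 15]
233 [ 9  7  2 10 12 13 13  6  4  4  6  7  7  8  8  9  9 10 11 13 14 15 14 15 15 15 15 16]
234 [ 9  4  6  7  8 10  9  6  4  6 10  9  7  8  8  8  9  9  9 10 11 12 13 14 14 14 15 15]
235 [ 0  6  7  7  7  7  7  5  4  6  9 10  8  8  8  8  9  9  9 10 10 11 11 11 12 12 13 12]
[405.45028705 207.87986123] [404.40090104 216.86167173]
```

```bash
python3 -m pendant '[0,0,0.3,0,0,0,0.4,0,0,0,0.4,0,0,0,0.25,0,0,0,0.08,0,0,0,0,0,0,0,0,0,0,0,0,0]'
python3 -m pendant '[-0.1,0,0,0,-0.06,0,0,0,0,0,0,0,0,0,0,0]'
python3 -c "
from h import *
togo(.4884,-.1935,.0845,0)"
```

```text
t: 10.07
tool_pos: [0.4793, -0.1948, 0.0847]
tcp_rot: [0.0, 3.141, -0.0]
ft_force: [0.9, -0.0, -1.0]
width: 0.0146
gripper_force: 97.7
t: 10.4
tool_pos: [0.4833, -0.1948, 0.0847]
tcp_rot: [0.0, 3.141, -0.0]
ft_force: [0.7, -0.5, -1.0]
width: 0.0143
gripper_force: 97.7
t 10.4 pos [ 0.4833 -0.1948  0.0847] yaw -0.01 F [ 0.65 -0.49 -0.98] w 0.0143 g 97.74036884307861 tilt z [ 0. -0. -1.]
togo units [-0.203  0.053  0.009] turn -0.003
```

```bash
python3 -m pendant '[-0.04,0,0,0,-0.04,0,0,0,0,0,0,0]' | grep -E 'pos|force'
python3 -m pendant '[-0.02,0,0,0,0,0,0,0]'| grep -E 'pos|ft'
python3 -m pendant '[-0.02,0,0,0,0,0,0,0]'| grep -E 'pos|ft'
python3 -m pendant '[-0.02,0,0,0,0,0,0,0]'| grep -E 'pos|ft'
```

```text
tool_pos: [0.4849, -0.1948, 0.0845]
ft_force: [-0.3, 0.7, -0.5]
gripper_force: 97.8
tool_pos: [0.485, -0.1948, 0.0844]
ft_force: [-2.5, 0.1, 0.1]
tool_pos: [0.4852, -0.1948, 0.0844]
ft_force: [-3.3, 0.2, 1.8]
tool_pos: [0.4853, -0.1948, 0.0843]
ft_force: [-6.2, -0.4, 0.7]
```

```bash
python3 -m pendant '[-0.02,0,0,0,0,0,0,0]'| grep -E 'pos|ft'
python3 -m pendant '[-0.02,0,0,0,0,0,0,0]'| grep -E 'pos|ft'
```

```text
tool_pos: [0.4854, -0.1948, 0.0842]
ft_force: [-6.6, 0.1, 1.6]
tool_pos: [0.4855, -0.1948, 0.0841]
ft_force: [-7.4, 0.5, 2.2]
```

```bash
python3 -m pendant '[0.07,0,0,0,0.066,0,0,0,0,0,0,0,0,0,0,0]'| grep -E 'pos|ft'
python3 -m pendant '[0,0,0.06,0,0,0,0.06,0,0,0,0,0,0,0,0,0]'| grep -E 'pos|ft'
python3 -m pendant '[0,0,0.02,0,0,0,0,0]'| grep -E 'pos|ft'
python3 -m pendant '[0,0,0.02,0,0,0,0,0]'| grep -E 'pos|ft'
```

```text
tool_pos: [0.4849, -0.1948, 0.0847]
ft_force: [-0.9, 0.1, -0.1]
tool_pos: [0.4844, -0.1947, 0.0814]
ft_force: [0.1, 0.4, -0.3]
tool_pos: [0.4843, -0.1947, 0.081]
ft_force: [-0.3, 0.3, -0.2]
tool_pos: [0.4842, -0.1948, 0.0805]
ft_force: [0.5, -0.6, -1.4]
```

```bash
for i in 1; do python3 -m pendant '[0,0,0.02,0,0,0,0,0]'| grep -E 'pos|ft'; done
python3 -m pendant '[0,0,0.02,0,0,0,0,0]'| grep -E 'pos|ft'
python3 -m pendant '[0,0,0.02,0,0,0,0,0]'| grep -E 'pos|ft'
```

```text
tool_pos: [0.4841, -0.1948, 0.08]
ft_force: [0.5, 0.1, -0.8]
tool_pos: [0.4841, -0.1948, 0.0795]
ft_force: [0.3, -0.4, -1.5]
tool_pos: [0.4842, -0.1948, 0.079]
ft_force: [-0.5, -0.2, -0.4]
```

```bash
python3 -m pendant '[0,0,0.02,0,0,0,0,0]'| grep -E 'pos|ft'
python3 -m pendant '[0,0,0.02,0,0,0,0,0]'| grep -E 'pos|ft'
python3 -m pendant '[0,0,0.02,0,0,0,0,0]'| grep -E 'pos|ft'
```

```text
tool_pos: [0.4841, -0.1948, 0.0785]
ft_force: [-0.6, 0.3, -0.6]
tool_pos: [0.4841, -0.1948, 0.078]
ft_force: [-1.6, -0.2, -0.9]
tool_pos: [0.4841, -0.1948, 0.0775]
ft_force: [0.3, -0.2, -1.2]
```

```bash
python3 -m pendant '[0,0,0.02,0,0,0,0,0]'| grep -E 'pos|ft'
python3 -m pendant '[0,0,0.02,0,0,0,0,0]'| grep -E 'pos|ft'
```

```text
tool_pos: [0.4841, -0.1948, 0.077]
ft_force: [0.4, 0.0, 0.7]
tool_pos: [0.4842, -0.1948, 0.0765]
ft_force: [-0.1, -0.8, -0.6]
```

```bash
python3 -m pendant '[0,0,0.02,0,0,0,0,0]'| grep -E 'pos|ft'
python3 -m pendant '[0,0,0.02,0,0,0,0,0]'| grep -E 'pos|ft'
```

```text
tool_pos: [0.4841, -0.1948, 0.076]
ft_force: [-0.3, 0.1, 1.2]
tool_pos: [0.4842, -0.1948, 0.0756]
ft_force: [0.0, -0.3, 1.8]
```

```bash
python3 -m pendant '[0,0,-0.045,0,0,0,0,0]'| grep -E 'pos|ft'
python3 -m pendant '[0.03,0,0,0,0.03,0,0,0,0,0,0,0]'| grep -E 'pos|ft'
python3 -m pendant '[0.03,0,0,0,0.03,0,0,0,0,0,0,0]'| grep -E 'pos|ft'
```

```text
tool_pos: [0.4843, -0.1948, 0.0768]
ft_force: [-0.4, -0.1, -1.0]
tool_pos: [0.4826, -0.1948, 0.0767]
ft_force: [1.0, -0.0, 0.2]
tool_pos: [0.4819, -0.1948, 0.0769]
ft_force: [3.0, 0.4, -0.9]
```

Force is building, so the hook is engaged. I'll keep pulling slowly.

```bash
python3 -m pendant '[0.03,0,0,0,0.03,0,0,0,0.03,0,0,0,0,0,0,0]'| grep -E 'pos|ft'
python3 -m pendant '[0.03,0,0,0,0.03,0,0,0,0.03,0,0,0,0,0,0,0]'| grep -E 'pos|ft'
```

```text
tool_pos: [0.481, -0.1947, 0.0772]
ft_force: [7.0, 0.6, -0.6]
tool_pos: [0.4804, -0.1948, 0.0776]
ft_force: [10.6, -0.3, -2.1]
```

```bash
python3 -m pendant '[0.03,0,0,0,0.03,0,0,0,0.03,0,0,0,0,0,0,0]'| grep -E 'pos|ft'
python3 -m pendant '[0.03,0,0,0,0.03,0,0,0,0.03,0,0,0,0,0,0,0]'| grep -E 'pos|ft'
```

```text
tool_pos: [0.4787, -0.1948, 0.0778]
ft_force: [10.4, 0.3, -1.4]
tool_pos: [0.4767, -0.1948, 0.0779]
ft_force: [10.8, 0.2, -0.9]
```

```bash
python3 -m pendant '[0.03,0,0.02,0,0.03,0,0.02,0,0.03,0,0,0,0,0,0,0]'| grep -E 'pos|ft'
python3 -m pendant '[0.03,0,0.01,0,0.03,0,0,0,0.03,0,0,0,0,0,0,0]'| grep -E 'pos|ft'
```

```text
tool_pos: [0.4722, -0.1948, 0.0763]
ft_force: [6.0, 0.5, -0.9]
tool_pos: [0.4661, -0.1948, 0.0751]
ft_force: [-0.9, -0.3, -0.7]
```

```bash
python3 -m pendant '[0.03,0,0,0,0.03,0,0,0,0.03,0,0,0,0,0,0,0]'| grep -E 'pos|ft'
```

```text
tool_pos: [0.4649, -0.1948, 0.0753]
ft_force: [0.3, 1.0, -0.8]
```

```bash
python3 - <<'E'
from h import *
S={n:avg(n,4) for n in("top","side")}
for n in S:
    for b in boxes_of(n,"ring")[:2]: print(n,np.round(b["at"],1),b["p"],atz(S[n],b["at"],.054))
k=lambda x,f:cv2.resize(np.clip(x*1.5,0,255).astype(np.uint8),None,fx=f,fy=f,interpolation=2)
a=k(S["side"]["img"][190:250,380:445],6);b=k(S["top"]["img"][160:220,370:435],6);save("c8.png",np.hstack([a,b]))
E
```

```text
top [407.  194.7] 0.5 [ 0.58433578 -0.21291053  0.054     ]
```

View pics/c8.png

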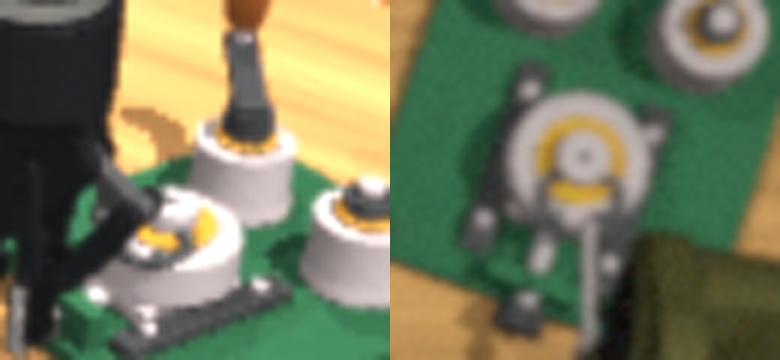

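The ring is free. It has shifted about 17 mm towards −x (top view ring about (580,197), spindle (582,157)), with the hook still in its back. I'll draw it another 9 mm.

```bash
python3 -m pendant '[0.04,0,0,0,0.04,0,0,0,0.04,0,0,0,0.04,0,0,0,0.04,0,0,0,0.04,0,0,0,0.04,0,0,0,0.04,0,0,0,0.04,0,0,0,0,0,0,0,0,0,0,0,0,0,0,0]'| grep -E 't:|pos|ft'
python3 - <<'E'
from h import *
import pickle
A=pickle.load(open("S0.pkl","rb"))["top"];s=avg("top",6)
a=rect(s,[.61,-.1955],.0535,60,.5);b=rect(A,[.61,-.1955],.0535,60,.5)
# brass mask (yellowness) on column lines through y=-.1955+-: print yellowness profile & darkness along x
for dy in(-18,-14,14,18,-8,8,0):
    j=120-int(dy/.5)
    pr=a[:,j-2:j+3].mean(1);print("dy",dy,[(int(-(i-120)*.5),int(pr[i].mean()),int(pr[i,0]-pr[i,2])) for i in range(80,236,6)])
for x in boxes_of("top","ring")[:2]: print(x["p"],atz(s,x["at"],.054))
E
```

```text
t: 18.65
tool_pos: [0.4565, -0.1948, 0.0754]
tcp_rot: [0.0, 3.142, -0.0]
ft_force: [0.5, 0.6, -1.2]
dy -18 [(20, 116, 13), (17, 113, 25), (14, 108, 47), (11, 103, 68), (8, 100, 77), (5, 99, 74), (2, 98, 71), (-1, 96, 74), (-4, 95, 80), (-7, 95, 84), (-10, 100, 75), (-13, 107, 50), (-16, 115, 25), (-19, 119, 12), (-22, 120, 9), (-25, 116, 8), (-28, 103, 7), (-31, 82, 5), (-34, 59, 2), (-37, 48, 0), (-40, 46, -1), (-43, 47, -1), (-46, 54, 0), (-49, 74, 3), (-52, 91, 6), (-55, 86, 5)]
dy -14 [(20, 113, 29), (17, 106, 56), (14, 100, 76), (11, 103, 68), (8, 108, 48), (5, 111, 35), (2, 112, 29), (-1, 111, 30), (-4, 108, 39), (-7, 101, 63), (-10, 94, 88), (-13, 94, 89), (-16, 101, 60), (-19, 109, 30), (-22, 115, 15), (-25, 120, 9), (-28, 117, 8), (-31, 100, 6), (-34, 74, 5), (-37, 54, 1), (-40, 45, -1), (-43, 46, -1), (-46, 57, 0), (-49, 80, 4), (-52, 102, 7), (-55, 96, 6)]
dy 14 [(20, 113, 29), (17, 102, 60), (14, 93, 85), (11, 85, 85), (8, 79, 68), (5, 77, 53), (2, 78, 48), (-1, 76, 49), (-4, 72, 57), (-7, 71, 72), (-10, 81, 90), (-13, 92, 93), (-16, 96, 72), (-19, 103, 38), (-22, 113, 15
[... 999 characters left out ...]
 108, 14), (5, 113, 10), (2, 114, 8), (-1, 113, 8), (-4, 107, 9), (-7, 95, 18), (-10, 86, 47), (-13, 89, 85), (-16, 92, 101), (-19, 93, 80), (-22, 101, 38), (-25, 114, 13), (-28, 119, 9), (-31, 114, 8), (-34, 96, 7), (-37, 68, 4), (-40, 47, 2), (-43, 37, 0), (-46, 30, -3), (-49, 28, -4), (-52, 29, -9), (-55, 34, -8)]
dy 0 [(20, 99, 76), (17, 101, 65), (14, 112, 30), (11, 121, 12), (8, 121, 8), (5, 110, 7), (2, 102, 7), (-1, 110, 7), (-4, 121, 8), (-7, 121, 7), (-10, 107, 14), (-13, 93, 49), (-16, 91, 94), (-19, 96, 97), (-22, 108, 58), (-25, 118, 18), (-28, 120, 8), (-31, 118, 8), (-34, 104, 8), (-37, 80, 6), (-40, 66, 5), (-43, 62, 4), (-46, 58, 3), (-49, 56, 2), (-52, 57, 1), (-55, 54, 1)]
```

```bash
python3 - <<'E'
from h import *
import pickle
A=pickle.load(open("S0.pkl","rb"));np.set_printoptions(linewidth=220)
for n in("top","side"):
    s=avg(n,6)
    print(n,[ (round(x["p"],2),np.round(x["at"],1)) for x in boxes_of(n,"ring")[:3]+boxes_of(n,"ring_slot")[:2]])
    a=s["img"].mean(2);b=A[n]["img"].mean(2)
    if n=="top": r0,r1,c0,c1=185,215,385,418
    else: r0,r1,c0,c1=216,256,378,425
    print("   ",' '.join(f"{c%1000:3d}" for c in range(c0,c1)))
    for y in range(r0,r1): print(y,' '.join("%3d"%v for v in (a-b)[y,c0:c1]))
s=A["top"]
for X in([.61,-.1955,.064],[.574,-.1955,.05],[.567,-.195,.051],[.59,-.1955,.05]): print(X,px(A["top"],X),px(A["side"],X))
E
```

```text
top [(0.16, array([284.5, 190.2]))]
    385 386 387 388 389 390 391 392 393 394 395 396 397 398 399 400 401 402 403 404 405 406 407 408 409 410 411 412 413 414 415 416 417
185   2   4   0   3   8  11  12  13  14  21  26  21  18  13  12  12  12  10  12  12  13  22  35  32  19  13  11  11   7   3   3   4   3
186   1   3   2   6  10  10  10  17  22  29  29  21  15  11  12  12  12  10  11  13  14  23  34  34  22  13   9   7   6   5   4   2   3
187  -1   2   3   5   7   8  11  18  27  32  31  20  15  11  12  11  11  11  11  13  13  21  34  36  23  12   8   7   5   4   3   3   4
188   4   2   2   4   6   7  10  12  18  28  33  23  16  12  10   9   8   8  10  10  14  24  35  35  22  11   8   5   6   4   1   5   2
189   1   2   2   3   4   5   7   9  16  27  35  30  25  18  11   6   6   8   8  14  23  30  33  29  16   9   6   5   5   3   3   2   1
190   2   4   0   4   3   6   6   7  11  19  31  34  30  22  14   7   6   6  12  22  35  34  33  26  14   8   7   6   4   4   4   4   3
191   3   1   4   1   4   4   6   7   8  11  20  33  37  29  19  13  11  11  16  26  36  38  31  22  13   9   7 
[... 10818 characters left out ...]
7
254  13  13  13  13  13  13  12  12  12  12  12  12  12  13  13   9   7   4   3   4   6   7   7   8   7   5   0   1   7   7   7   6   4   3   3   3   3   3   3   3   3   3   3   3   3   3   4
255  13  13  13  13  13  13  13  12  12  11  12  12  12  13  13  13  11   7   5   3   5   6   7   7   5   0   0   6   6   7   6   4   2   3   3   3   3   3   3   3   3   3   3   3   3   3   3
[0.61, -0.1955, 0.064] [401.88508379 185.62377623] [408.56257272 222.80883295]
[0.574, -0.1955, 0.05] [401.02767728 198.09237257] [401.62087071 231.92339237]
[0.567, -0.195, 0.051] [400.90308813 200.31596766] [400.21675876 232.58736333]
[0.59, -0.1955, 0.05] [401.06284983 192.89939102] [404.51881457 229.62993798]
```

```bash
cat > g.py <<'E'
from h import *
import pickle,sys
A=pickle.load(open("S0.pkl","rb"))
for n,(r0,r1,c0,c1) in(("top",(192,216,378,418)),("side",(218,258,376,420))):
    s=avg(n,6);pickle.dump(s,open(n+sys.argv[1]+".pkl","wb"))
    g=lambda i:i[...,1]-(i[...,0]+i[...,2])/2
    d=g(s["img"])-g(A[n]["img"]);L=(s["img"]-A[n]["img"]).mean(2)
    print(n,c0)
    for y in range(r0,r1):
        print(y,''.join('G' if d[y,x]<-12 else 'g' if d[y,x]<-7 else '+' if d[y,x]>10 else 'D' if L[y,x]<-25 else 'd' if L[y,x]<-10 else 'L' if L[y,x]>20 else '.' for x in range(c0,c1)))
E
python3 g.py _a
```

```text
top 378
192 ..................L+++++++++LL..........
193 ...................LL+++++LL............
194 .......................LLL..............
195 ........................................
196 ........................................
197 ........................................
198 ........................................
199 ..............g.........................
200 ...........ddgGg....gGggLL..............
201 ..........ggGGG.....GGGGGgL.............
202 ............gGG.....gGGGGGL.......ggGggg
203 .............Ggd....dgGGGgL......GGGGGGG
204 .............ggd.....gGGGgL.....gGGGGGGG
205 ...............d.....ggGGLL.....GGGGGGGG
206 ......................gGgLL....gGGGGGGGG
207 .......................ggLL...gGGGGGGGGG
208 .......................gGgL...GGGGGGGGGG
209 .......................gGGg..gGGGGGGGGGG
210 .......................gGGG..gGGGGGGGGGG
211 .......................gGGG..gGGGGGGGGGG
212 .......................gGGG..GGGGGGGGGGG
213 .......................gGGGggGGGGGGGGGGG
214 ........................GGGGGGGGGGGGGGGG
215 ........................ggGGGGGGGGGGGGg.
side 376
218
[... 1256 characters left out ...]
..............
244 .dDDdL...dD...........GGG...................
245 dD.d.L...dd...........g.....................
246 D..d..ddddd.................................
247 DD.d..Ddd...................................
248 DDDD.dDD....................................
249 dDdD..dd....................................
250 D...dd......................................
251 DD..........................................
252 Dd..........................................
253 ............................................
254 ............................................
255 ............................................
256 ............................................
257 ............................................
```

```bash
python3 -m pendant '[0,0,-0.1,0,0,0,-0.2,0,0,0,-0.2,0,0,0,-0.3,0,0,0,-0.4,0,0,0,-0.4,0,0,0,-0.4,0,0,0,0,0]'| grep -E 't:|pos|ft'
python3 -m pendant '[0,1,-0.2,0,0,1,-0.2,0,0,1,0,0,0,1,0,0,0,1,0,0,0,1,0,0,0,0,0,0,0,0,0,0]'| grep -E 't:|pos|ft'
python3 g.py _b
python3 - <<'E'
from h import *
import pickle
s=pickle.load(open("top_b.pkl","rb"));q=pickle.load(open("side_b.pkl","rb"))
for z in(.015,.04):print(z,[atz(s,p,z) for p in((391,202),(400,203))],atz(q,(399.5,242),z))
togo(.5993,.1653,.0465,9.2)
E
```

```text
t: 21.07
tool_pos: [0.4575, -0.1951, 0.1277]
tcp_rot: [0.001, 3.138, -0.002]
ft_force: [-0.2, 0.3, -0.7]
t: 21.73
tool_pos: [0.4565, -0.0434, 0.1355]
tcp_rot: [-0.005, 3.141, 0.0]
ft_force: [-0.5, -1.3, -0.4]
top 378
192 ..................LL++++++++L...........
193 ....................LL+++LL.............
194 ........................................
195 ........................................
196 ........................................
197 GGGg....................................
198 GGG..d..................................
199 GGG...........g.........................
200 GGG.........ggG.....gGg.................
201 GGGg.......ggGG.....GGGGg...............
202 GGGGGgg..g..gGg.....gGGGGg..............
203 GGGGGGgggg...Gg.....dgGGG...............
204 GGGGGGgggg...ggd.....gGGg...............
205 GGGGGggggG.....d.....dgggd..............
206 dggGGGGgggg...........gg................
207 DDd..gGggg..............................
208 DDDDdd..ggg.............................
209 DDDDDDDd................................
210 DDDDDDDdd...............................
211 DDDDDdddd...............
[... 1914 characters left out ...]
......
253 ............................................
254 ............................................
255 ............................................
256 ............................................
257 ............................................
0.015 [array([ 0.56628998, -0.17023566,  0.015     ]), array([ 0.56399353, -0.19825397,  0.015     ])] [ 0.57158856 -0.19368171  0.015     ]
0.04 [array([ 0.56256488, -0.16656622,  0.04      ]), array([ 0.56030586, -0.19412788,  0.04      ])] [ 0.53943261 -0.21072726  0.04      ]
t 22.3333 pos [ 0.4564 -0.045   0.1354] yaw -0.04 F [ 0.28  0.13 -0.85] w 0.0142 g 97.84647345542908 tilt z [-0. -0. -1.]
togo units [-6.987  7.39   3.556] turn -1.848
```

The ring lies on the base plate in front of the roller at about (0.56, -0.18), roughly 50 mm from the spindle. It didn't move when the hook left. Now the pick goes back to its rest.

```bash
python3 -m pendant '[0,0,0,-0.95,0,0,0,-0.9,-0.7,0.74,0,0,-0.7,0.74,0,0,-0.7,0.74,0,0,-0.7,0.74,0,0,-0.7,0.74,0,0,-0.7,0.74,0,0,-0.7,0.74,0,0,-0.7,0.74,0,0,-0.7,0.74,0,0,-0.69,0.73,0,0,0,0,0,0,0,0,0,0,0,0,0,0,0,0,0,0]'| grep -E 't:|ft'
python3 - <<'E'
from h import *
togo(.5993,.1653,.0465,9.2)
E
```

```text
t: 23.67
tcp_rot: [0.251, -3.131, 0.002]
ft_force: [0.5, -0.5, -0.9]
t 23.6667 pos [0.5988 0.1642 0.1352] yaw 9.17 F [ 0.53 -0.48 -0.88] w 0.0142 g 97.83053755760193 tilt z [-0.001 -0.001 -1.   ]
togo units [-0.026  0.041  3.548] turn -0.007
```

```bash
python3 -m pendant '[-0.02,0.04,0.4,0,0,0,0.5,0,0,0,0.5,0,0,0,0.5,0,0,0,0.5,0,0,0,0.4,0,0,0,0.3,0,0,0,0.2,0,0,0,0.1,0,0,0,0,0,0,0,0,0]'| grep -E 't:|pos|ft'
python3 -m pendant '[0,0,0.05,0,0,0,0.03,0,0,0,0,0,0,0,0,0]'| grep -E 't:|pos|ft'
```

```text
t: 24.58
tool_pos: [0.5999, 0.1668, 0.0507]
tcp_rot: [-0.253, 3.131, 0.0]
ft_force: [-0.1, 0.1, -0.4]
t: 24.92
tool_pos: [0.5997, 0.1667, 0.0486]
tcp_rot: [-0.253, 3.131, 0.0]
ft_force: [-0.0, 0.4, -0.2]
```

```bash
python3 -m pendant '[0,-0.045,0.03,0,0,0,0.03,0,0,0,0,0,0,0,0,0]'| grep -E 't:|pos|ft'
python3 -m pendant '[0,0,0.03,0,0,0,0,0,0,0,0,0]'| grep -E 't:|pos|ft'
```

```text
t: 25.25
tool_pos: [0.5998, 0.1655, 0.0468]
tcp_rot: [0.253, -3.131, 0.0]
ft_force: [0.2, -0.2, -1.2]
t: 25.5
tool_pos: [0.5998, 0.1655, 0.0466]
tcp_rot: [-0.253, 3.131, -0.0]
ft_force: [-1.4, -0.7, 5.2]
```

```bash
python3 -m pendant '[0,0,0,0,0,0,0,0,0,0,0,0,0,0,0,0,0,0,0,0,0,0,0,0]' 0.55 20| grep -E 't:|pos|ft|wid'
python3 -m pendant '[0,0,-0.2,0,0,0,-0.4,0,0,0,-0.6,0,0,0,-0.8,0,0,0,-0.8,0,0,0,-0.8,0,0,0,-0.8,0,0,0,-0.8,0,0,0,0,0,0,0,0,0]'| grep -E 't:|pos|ft|wid'
python3 -m pendant '[1,0.7,-0.5,0,1,0.7,-0.5,0,1,0.7,0,0,1,0.7,0,0,1,0.7,0,0,1,0.7,0,0,1,0.7,0,0,0,0,0,0,0,0,0,0,0,0,0,0]'| grep -E 't:|pos|ft'
python3 - <<'E'
from h import *
import pickle
A=pickle.load(open("S0.pkl","rb"))
for n,z in(("top",.058),("side",.049)):
    s=avg(n,8)
    for l in("pick","collet","spare_roller","grease","hammer"): print(n,l,[(round(b["p"],2),np.round(b["at"],1)) for b in boxes_of(n,l)[:3]])
    c=[.62,.165];a=rect(A[n],c,z,100,2).mean(2);b=rect(s,c,z,100,2).mean(2)
    d=np.abs(a-b)[:,28:73];print('\n'.join(''.join(' .:*#@'[min(5,int(v/8))] for v in row) for row in d[::2]))
E
python3 g.py _c | head -26
```

```text
t: 26.0
tool_pos: [0.5998, 0.1656, 0.046]
tcp_rot: [0.253, -3.131, -0.0]
ft_force: [-0.6, -0.3, -0.4]
width: 0.0386
t: 26.83
tool_pos: [0.6005, 0.1659, 0.1782]
tcp_rot: [-0.252, 3.128, 0.001]
ft_force: [-0.6, -0.7, -0.6]
width: 0.0385
t: 27.67
tool_pos: [0.4077, 0.258, 0.2009]
tcp_rot: [0.253, -3.131, 0.001]
ft_force: [0.1, 0.0, -0.6]
top pick [(0.69, array([288.6, 191.8])), (0.56, array([236.1, 178. ])), (0.56, array([307.7, 134.9]))]
top collet [(0.67, array([283.7, 191.2])), (0.62, array([234.2, 179.3])), (0.57, array([307.6, 137.7]))]
top spare_roller [(0.73, array([329. , 251.5])), (0.62, array([402.2, 179.9]))]
top grease []
top hammer [(0.69, array([475.5, 163.4]))]
                                             
                                             
                                             
                                             
                                             
               ..                            
...                                          
.::.            ...                          
..:.            ...                          
....
[... 4987 characters left out ...]
................
201 ...........gGGG.....GGGGg...............
202 ............gGg.....gGGGGg..............
203 .............Gg.....dGGGG...............
204 .............ggd.....gGGg...............
205 .....................dgggd..............
206 ......................ggg...............
207 ........................................
208 ........................................
209 ........................................
210 ........................................
211 ........................................
212 ........................................
213 ........................................
214 ........................................
215 ........................................
side 376
```

```bash
python3 -c "
from station import r
print(r.finish_job())"
```

```text
the job is handed in; nothing more can be done
None
```

I pried the ring out with the pick and handed the job in; no verdict came back. By the last camera images, the ring lies still on the base plate about 50 mm from the spindle, the pick is back in its rest within about a millimetre of where it started, and the bystanders look unmoved. The hook's highest readings were about 7 N against the spindle (limit 10 N) and 11 N on the ring (limit 20 N).

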